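File the cut end of a bamboo chair leg

TASK

Take the file by its wooden grip and give the cut top of the bamboo leg in the clamp at least two full strokes, pressing flat and steadily with about 10 N all along and pushing nose first, straight towards the clamp's back stop, from the front part of the file to its back part. Lift the file clear on each return: it must never be dragged backwards on the leg nor pressed down hard, and nothing but the file may push on leg or clamp. Then lay it back flat in its tray and leave the other things alone.

Things in the scene. Friction and masses are not known exactly. Their poses are not given: they have to be found in the camera images.
- file: Flat steel file lying flat, about 220 g: blade 220 mm long, 24 mm wide (14 mm over the last 30 mm at the nose), 4 mm thick. Origin: middle of its underside; x along the blade to the narrow nose, z up. On it stands a wooden grip fin over the origin, 60 mm along x, 20 mm wide (y), from 8 to 47 mm above the underside; an aluminium strip 14 mm wide runs along the top, to 8 mm.
- file_nose (a point): Tip of the file's nose, on its underside, 110 mm ahead of the file's origin along its x. In a full stroke the leg's axis passes under the blade from about 60 mm ahead of the file's origin to about 60 mm behind it.
- file_grip (a point): Middle of the wooden grip fin, 30 mm above the file's underside. Grip firmly: under load the file can pivot between the fingers.
- clamp: Bench clamp fixed to the table: base 150 (x) by 130 mm (y), grey jaws 70 mm high on both sides (y) of an upright bamboo leg, 37 mm in diameter, whose axis goes through the origin. Origin: middle of the base's underside; z up; x points from the leg to the back stop, a steel plate 62 mm high, 66 mm from the leg: strokes go along +x.
- leg_nominal (a point): Nominal middle of the leg's flat cut top, 110 mm above the clamp's origin. Legs are cut by eye: the real top lies anywhere from 94 to 126 mm above that origin and must be felt. The leg stands on rubber that yields about 1 mm down for each 4 N, up to 12 mm. Friction of file on leg: coefficient about 0.3 to 0.6.
- leg (a joint): How far the leg gives along the clamp's x in its rubber-faced jaws, in m: 0 at rest, positive when pushed towards the back stop (a biting forward stroke), negative when dragged back; it springs back, about 1 mm per N, at most 12 mm either way.
- rest: Open wooden tray of the file, fixed to the table: 250 mm (x) by 72 mm (y), 14 mm high, walls 6 mm, inner floor 6 mm above the origin, which is the middle of its underside. The file lies along its x and starts in it; back home, the file's underside is 6 mm above this origin and its middle over the tray's middle.
- offcut: Bystander: upright bamboo offcut, 40 mm diameter, 70 mm high; origin at the middle of its underside.
- mallet: Bystander: hammer lying on the table beyond the work; origin at the middle of its underside.
- brush: Bystander: bench brush lying at the left; origin at the middle of its underside.
Things that resemble listed ones, but are neither listed nor needed, are in the scene too. Leave any blue look-alike of the file alone.

How it is judged:
By the outcome, as a careful person would: the job done as asked, in the order asked, and still so for the second after the job is handed in, with the robot touching nothing.
It also fails if it takes over 64 s, if anything falls off the work surface, if the arm or the gripper's body presses on something with over 40 N, if the wrist force passes 120 N, or if a joint passes its speed limit or range.

ROBOT

A 7-joint arm with a two-finger parallel gripper is mounted at the origin on the work surface. World frame = base frame: x ahead of the robot, y to its left, z up, the work surface at z = 0. Lengths are in m, angles in rad, forces in N, time in s.
With the tool pointing down it reaches from about 0.4 to 0.85 m from the base axis. Payload 10.4 kg.
Tool frame: the origin (TCP) lies midway between the tips of the shut fingers; the grasp point (between the pads) lies 19 mm behind it; z points along the fingers, x is the direction in which the jaws open and shut, and the axes are right-handed (so a half turn about z gives the same grasp; the last joint's range is limited). The gripper opens to 85 mm and grips with 20 to 120 N. Pads are 22 mm wide; open, the fingers measure 114 mm over their backs; the gripper's body (76 mm by 85 mm) begins 54 mm behind the grasp point. The pads swing forward as they close: fully open they stand 13 mm farther back than shut.
Start: joints at [1.176, 0.332, -0.065, 1.46, 0.022, 1.35, -0.088], TCP at [0.227, -0.582, 0.231] pointing down, gripper open.
Joint ranges: [-2.6, 2.6], [-0.5, 2.12], [-1.47, 1.34], [0.16, 2.42], [-1.27, 4.41], [0.06, 2.06], [-2.6, 2.6]. Speed limits (rad/s): [2.22, 2.22, 2.79, 2.79, 3.14, 3.14, 3.14].

INTERFACE

Orientations are given as a unit quaternion [x, y, z, w].
In Python, from plant import sensors, eyes, robot gives the robot as it stands.
- The arm moves only by the shell command python3 -m jog 'ROWS' [OPENING] [FORCE]. ROWS is JSON, a list of rows, each a list of 2 entries, a list of its own where there are three numbers: the shift along the tool's x, y, z in mm, then the turn, a rotation vector about the tool's x, y, z in degrees. In form: [[[tx, ty, tz], [rx, ry, rz]], ...]. A call has 1 to 12 rows; each row is the pose to reach, as a shift and turn from the pose commanded when the call began, along the tool's axes at that moment; what a row does not reach only later rows make up. A row lasts 1/12 s, in which the tool goes at most 41.7 mm and 7.16 degrees, less where a joint would pass 70% of its speed; a pose out of reach is approached as far as the arm can. A call with a gripper value outside its range is refused whole. OPENING is the closure in counts, from 0 (fully open) to 255 (shut), set as the call begins (- or left out, the last holds). The fingers move at their own pace and stop on an object; FORCE is the grip in N (left out, the last holds). Time passes only in rows, so rows that repeat a pose let the fingers close. It gives the time, the measured TCP pose, the force and the opening at its end, in the units of the state.
- sensors.observe(): the state, without advancing time (a new reading comes with each control period).
- eyes.get_image(name): name is "scene" or "top"; returns a dict with "image" (400x640x3 uint8, red, green, blue), "fovy" (degrees; the focal length in pixels is half the picture's height over the tangent of half this angle, whatever the lens; pixels are square), "cx", "cy" (the principal point, pixels), "origin" and "rotation" of the camera in the world. Camera axes: x right, y down, z forward; pixel columns grow to the right and rows downward; lengths in m; the calibration is good to about 2 mm. A picture is of the moment at which its call begins. There is no depth.
- robot.close_job(): hands the job in, once; it reports no verdict.
The state is a dict: "clock": time; "joint_pos": joint angles; "qvel": joint speeds; "tau": joint torques, N m; "tool_pos": TCP position; "ee_rot": TCP orientation; "ft_force": force on the tool from outside, world axes, zero at the start; "moment": the same for the moment, N m; "finger_gap": finger opening in m.
Only numpy, scipy, OpenCV 4.12 (cv2) and the standard library are available. Lean on these libraries where they do the work, as an engineer would, in place of code of your own. Each camera call takes 0.05 s, during which the arm holds its last target.

## Working session

There is one attempt and no reset: what is moved stays moved. The work goes in short steps, Python scripts to look and compute and a shell command to move; the robot and the scene stay as the last step left them, time stands still between calls to the robot, and variables do not carry over. Pictures are saved under pics/ and viewed, and the job is handed in when it is done.

```bash
ls; mkdir -p pics; python3 - <<'E'
from plant import sensors, eyes, robot
import cv2, numpy as np
s=sensors.observe(); print(s)
for n in ("scene","top"):
    d=eyes.get_image(n); cv2.imwrite(f"pics/{n}0.png",d["image"][:,:,::-1])
    np.savez(f"pics/{n}0.npz",**d)
    print(n,{k:v for k,v in d.items() if k!="image"})
E
```

```text
pics
{'clock': 0.0, 'joint_pos': array([ 1.17644912,  0.33285524, -0.06470853,  1.46095827,  0.02156953,
        1.34988155, -0.08848509]), 'qvel': array([-0.00061359, -0.00085574, -0.00011017,  0.00056252, -0.00170628,
       -0.00086508,  0.0008646 ]), 'tau': array([ 1.26384988e-03, -6.25443006e+01,  5.00043947e-02, -3.91604984e+01,
        1.63519563e-02,  9.93298483e-03,  2.72060851e-05]), 'tool_pos': array([ 0.22689932, -0.58195311,  0.23051823]), 'ee_rot': array([ 8.25614385e-01, -5.64234340e-01, -5.90651139e-04, -3.83501873e-04]), 'ft_force': array([-1.03472265,  0.77946792,  0.22886991]), 'moment': array([-0.05798678, -0.00270234, -0.00203904]), 'finger_gap': 0.08568426549787357}
scene {'fovy': 44.56060817674053, 'cx': 318.9111211579321, 'cy': 195.47526951413485, 'origin': array([ 1.19263655, -0.69954477,  1.07925008]), 'rotation': array([ 0.87926679,  0.29716468, -0.1250692 , -0.35062908])}
top {'fovy': 43.10265552209191, 'cx': 317.4242481619903, 'cy': 197.83089895984085, 'origin': array([0.40179284, 0.03494738, 1.52669436]), 'rotation': array([ 0.71411678, -0.69621117,  0.05184107, -0.05137821])}
```

View pics/scene0.png

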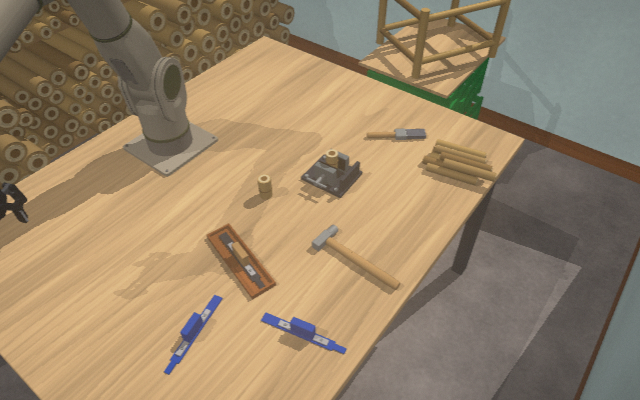

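View pics/top0.png

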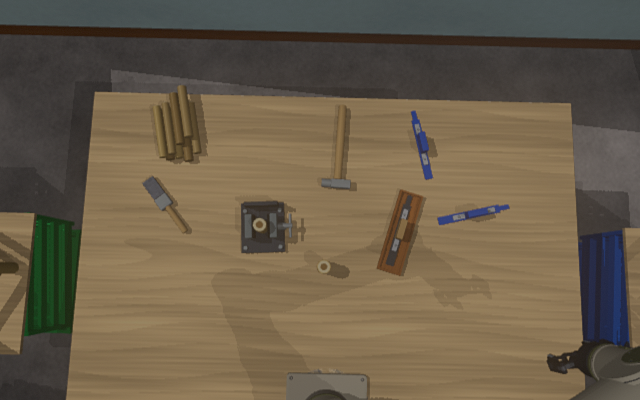

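The real file, with a brown grip, lies in the wooden tray (top ~(401,232), scene ~(240,260)). The blue look-alikes at top (421,145) and (473,214) don't fit. The clamp with its leg is at top (262,226). Next I'll enlarge crops to confirm.

```bash
python3 - <<'E'
import cv2
t=cv2.imread("pics/top0.png"); s=cv2.imread("pics/scene0.png")
def crop(i,x,y,w,h,k,n): cv2.imwrite(n,cv2.resize(i[y:y+h,x:x+w],None,fx=k,fy=k,interpolation=cv2.INTER_CUBIC))
crop(t,370,180,70,105,5,"pics/t_tray.png")
crop(t,230,190,80,75,7,"pics/t_clamp.png")
crop(s,195,215,90,90,6,"pics/s_tray.png")
crop(s,290,140,80,65,8,"pics/s_clamp.png")
a=[cv2.imread(f"pics/{n}.png") for n in("t_tray","s_tray")]
H=600
def pad(im,W,H): 
    import numpy as np
    o=np.zeros((H,W,3),'uint8'); o[:min(H,im.shape[0]),:min(W,im.shape[1])]=im[:H,:W]; return o
cv2.imwrite("pics/c_tray.png",cv2.hconcat([pad(a[0],350,540),pad(a[1],450,540)]) )
E
```

```text
(no output)
```

View pics/t_tray.png

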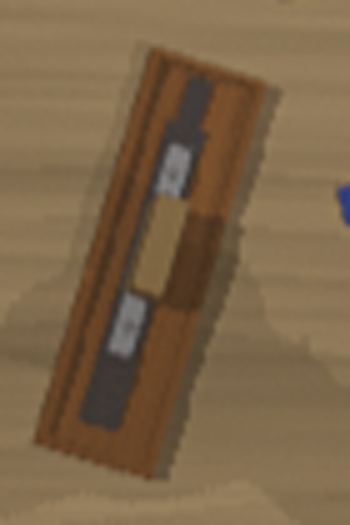

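View pics/s_tray.png

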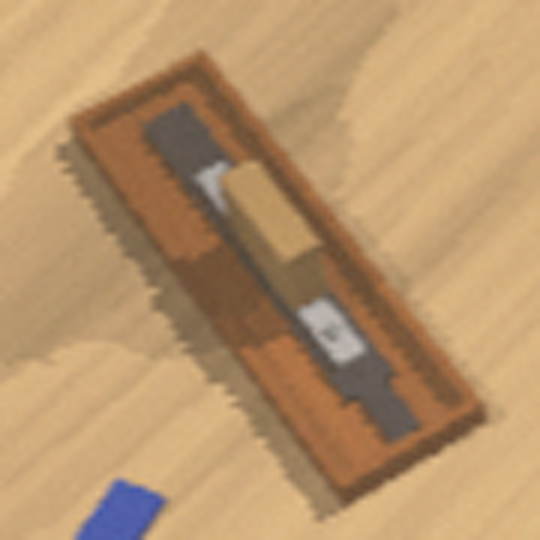

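View pics/t_clamp.png

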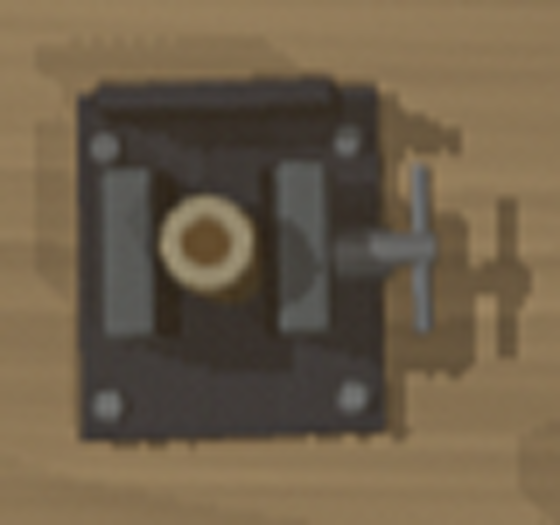

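View pics/s_clamp.png

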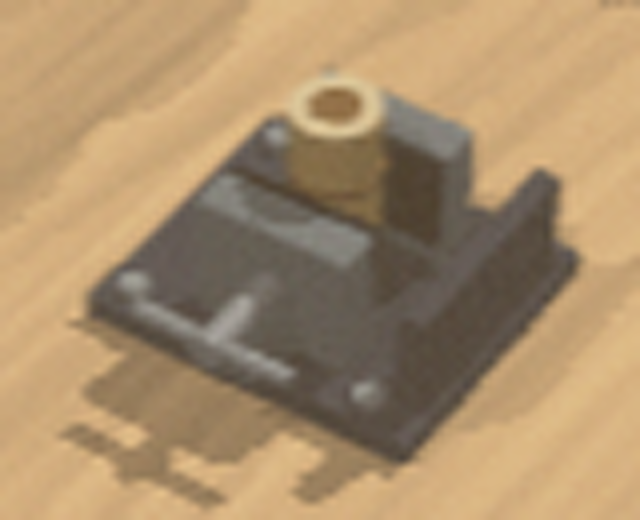

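```bash
cat > h.py <<'E'
import numpy as np
from scipy.spatial.transform import Rotation as R
def load(n): return dict(np.load(f"pics/{n}.npz"))
def ray(d,u,v):
    f=200/np.tan(np.radians(float(d["fovy"]))/2)
    r=np.array([(u-d["cx"])/f,(v-d["cy"])/f,1.]); r/=np.linalg.norm(r)
    return d["origin"],R.from_quat(d["rotation"]).apply(r)
def onz(d,u,v,z):
    o,r=ray(d,u,v); return o+r*(z-o[2])/r[2]
def proj(d,P):
    f=200/np.tan(np.radians(float(d["fovy"]))/2)
    c=R.from_quat(d["rotation"]).inv().apply(np.atleast_2d(P)-d["origin"])
    return c[:,:2]/c[:,2:]*f+[d["cx"],d["cy"]]
def tri(d1,p1,d2,p2):
    o1,r1=ray(d1,*p1);o2,r2=ray(d2,*p2)
    t=np.linalg.lstsq(np.c_[r1,-r2],o2-o1,rcond=None)[0]
    a=o1+r1*t[0];b=o2+r2*t[1]; return (a+b)/2,np.linalg.norm(a-b)
def cp(p,k,off): return ((np.array(p)+.5)/k-.5+np.array(off))
E
python3 - <<'E'
from h import *
np.set_printoptions(precision=4,suppress=True)
T=load("top0");S=load("scene0")
ft=lambda p:cp(p,5,(370,180)); fs=lambda p:cp(p,6,(195,215))
ct=lambda p:cp(p,7,(230,190)); cs=lambda p:cp(p,8,(290,140))
print("fin top",tri(T,ft((159,246)),S,fs((271,211))))
print("nose", tri(T,ft((198,78)),S,fs((402,428))))
print("tail", tri(T,ft((101,425)),S,fs((165,115))))
print("legtop",tri(T,ct((206,243)),S,cs((336,106))))
# tray corners outer top
tc=[((150,45),(487,412)),((280,85),(345,495)),((160,475),(72,122)),((35,440),(203,53))]
for a,b in tc:
    print("tray c",tri(T,ft(a),S,fs(b)), onz(T,*ft(a),.014)[:2],onz(S,*fs(b),.014)[:2])
# clamp base corners
for p in [(80,95),(377,85),(385,432),(80,440)]: print("clamp",onz(T,*ct(p),.015))
for p in [(105,147),(347,140),(352,397),(107,404)]: print("bolt",onz(T,*ct(p),.015))
for p in [(137,283),(367,393),(277,135)]: print("bolt S",onz(S,*cs(p),.015))
print("stop top",[onz(T,*ct(p),.062)[:2] for p in [(100,85),(333,78)]])
print("offcut",onz(T,324,267,.07))
E
```

```text
fin top (array([ 0.5348, -0.2104,  0.0482]), np.float64(0.002149592569829592))
nose (array([ 0.6392, -0.2417,  0.0113]), np.float64(0.0021460593640052544))
tail (array([ 0.431 , -0.182 ,  0.0105]), np.float64(0.0029443723783209867))
legtop (array([0.5326, 0.2004, 0.0986]), np.float64(0.0012958474212326078))
tray c (array([ 0.6602, -0.2124,  0.0072]), np.float64(7.207605077178548e-05)) [ 0.659  -0.2113] [ 0.6636 -0.2155]
tray c (array([ 0.6397, -0.2862,  0.014 ]), np.float64(0.009778778922131644)) [ 0.6365 -0.2899] [ 0.6431 -0.2827]
tray c (array([ 0.4031, -0.2152,  0.0171]), np.float64(0.004989152643104399)) [ 0.4015 -0.2176] [ 0.4027 -0.212 ]
tray c (array([ 0.4203, -0.1437,  0.0123]), np.float64(0.00017976573260550306)) [ 0.4202 -0.1436] [ 0.4216 -0.1446]
clamp [0.6022 0.2664 0.015 ]
clamp [0.6098 0.1389 0.015 ]
clamp [0.4613 0.1303 0.015 ]
clamp [0.4546 0.2595 0.015 ]
bolt [0.58   0.2547 0.015 ]
bolt [0.5856 0.1509 0.015 ]
bolt [0.4757 0.1448 0.015 ]
bolt [0.4701 0.2487 0.015 ]
bolt S [0.4768 0.1465 0.015 ]
bolt S [0.5848 0.1519 0.015 ]
bolt S [0.4681 0.2489 0.015 ]
stop top [array([0.6004, 0.2511]), array([0.6058, 0.1541])]
offcut [0.4174 0.0129 0.07  ]
```

```bash
cat > fit.py <<'E'
from h import *
import cv2
from scipy.optimize import least_squares
np.set_printoptions(precision=4,suppress=True)
T=load("top0");S=load("scene0")
ft=lambda p:cp(p,5,(370,180)); fs=lambda p:cp(p,6,(195,215))
ct=lambda p:cp(p,7,(230,190)); cs=lambda p:cp(p,8,(290,140))
def W(q,L): # q x,y,yaw,z
    c,s=np.cos(q[2]),np.sin(q[2]); L=np.atleast_2d(L)
    return np.c_[q[0]+c*L[:,0]-s*L[:,1],q[1]+s*L[:,0]+c*L[:,1],q[3]+L[:,2]]
def fit(q0,obs,fixz=True):
    def f(q):
        qq=np.r_[q[:3],q0[3] if fixz else q[3]]
        return np.concatenate([(proj(d,W(qq,L))[0]-px) for d,px,L in obs])
    r=least_squares(f,q0[:3] if fixz else q0,x_scale=.01,loss="soft_l1"); return r.x,np.sqrt(np.mean(f(r.x)**2))
h=.047
file=[(T,ft((155,193)),[.03,.01,h]),(T,ft((188,201)),[.03,-.01,h]),(T,ft((160,298)),[-.03,-.01,h]),(T,ft((132,290)),[-.03,.01,h]),
 (S,fs((222,180)),[-.03,-.01,h]),(S,fs((256,160)),[-.03,.01,h]),(S,fs((322,245)),[.03,.01,h]),(S,fs((285,262)),[.03,-.01,h]),
 (T,ft((198,78)),[.11,0,.004]),(T,ft((101,425)),[-.11,0,.004]),(S,fs((402,428)),[.11,0,.004]),(S,fs((165,115)),[-.11,0,.004])]
tray=[(d,f(p),[sx*.125,sy*.036,.014]) for sx,sy,a,b in [(1,1,(150,45),(487,412)),(1,-1,(280,85),(345,495)),(-1,-1,(160,475),(72,122)),(-1,1,(35,440),(203,53))] for d,f,p in((T,ft,a),(S,fs,b))]
b=.015
if __name__=="__main__":
    print("file",fit([.535,-.21,-.28,.006],file),fit([.535,-.21,-.28,.006],file,False))
    print("tray",fit([.535,-.21,-.28,0],tray),fit([.535,-.21,-.28,0],tray,False))
    qf=fit([.535,-.21,-.28,.006],file)[0];qt=fit([.535,-.21,-.28,0],tray)[0]
    fins=[[.03,.01,h],[.03,-.01,h],[-.03,-.01,h],[-.03,.01,h]]
    bl=[[.11,.007,.004],[.11,-.007,.004],[.08,-.012,.004],[-.11,-.012,.004],[-.11,.012,.004],[.08,.012,.004]]
    tr=[[.125,.036,.014],[.125,-.036,.014],[-.125,-.036,.014],[-.125,.036,.014]]
    bs=[[.075,.065,0],[.075,-.065,0],[-.075,-.065,0],[-.075,.065,0]]
    st=[[.066,.05,.062],[.066,-.05,.062]]
    qc=np.array([.5325,.2,.056]); 
    lz=.099
    circ=[[.0185*np.cos(a),.0185*np.sin(a),lz] for a in np.linspace(0,6.28,24)]
    for d,n,offs in((T,"top0",((370,180,70,105),(230,190,80,75))),(S,"scene0",((195,215,90,90),(290,140,80,65)))):
        outs=[]
        for (x,y,w,hh),qs in zip(offs,([(np.r_[qf,.006],fins),(np.r_[qf,.006],bl),(np.r_[qt,0],tr)],[(np.r_[qc,0],bs),(np.r_[qc,0],st),(np.r_[qc,0],circ)])):
            im=cv2.imread(f"pics/{n}.png")[y:y+hh,x:x+w]; k=5
            im=cv2.resize(im,None,fx=k,fy=k,interpolation=cv2.INTER_CUBIC)
            for q,L in qs:
                p=(proj(d,W(q,L))-[x,y]+.5)*k-.5
                cv2.polylines(im,[np.round(p).astype(int)],True,(0,255,0),1)
            o=np.zeros((530,400 if True else 0,3),'uint8'); im=im[:530,:400]; o[:im.shape[0],:im.shape[1]]=im; outs.append(o)
        cv2.imwrite(f"pics/ov_{n}.png",cv2.hconcat(outs))
E
python3 fit.py
```

```text
file (array([ 0.5356, -0.211 , -0.2788]), np.float64(0.6709430279313817)) (array([ 0.535 , -0.2107, -0.2804,  0.0026]), np.float64(0.5821698613934029))
tray (array([ 0.5313, -0.214 , -0.2829]), np.float64(0.8919732831913508)) (array([ 0.5307, -0.2135, -0.2826, -0.0023]), np.float64(0.8964317614704144))
```

```bash
ls pics
```

```text
c_tray.png
ov_scene0.png
ov_top0.png
s_clamp.png
s_tray.png
scene0.npz
scene0.png
t_clamp.png
t_tray.png
top0.npz
top0.png
```

View pics/ov_top0.png

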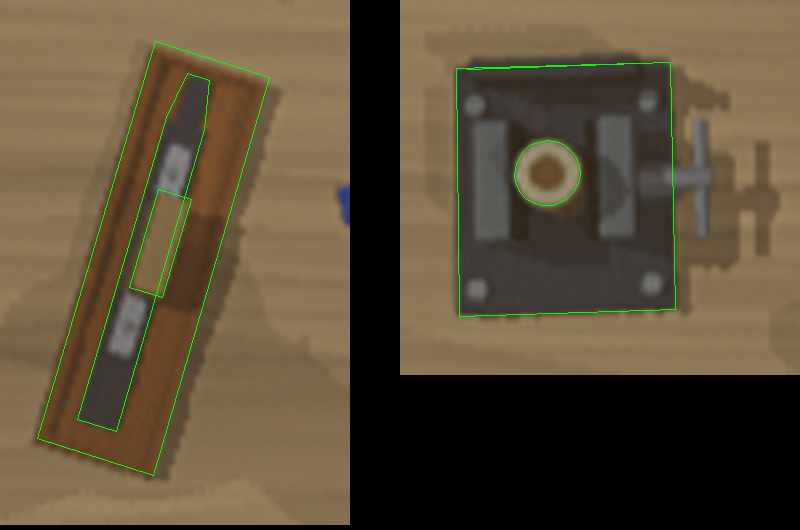

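View pics/ov_scene0.png

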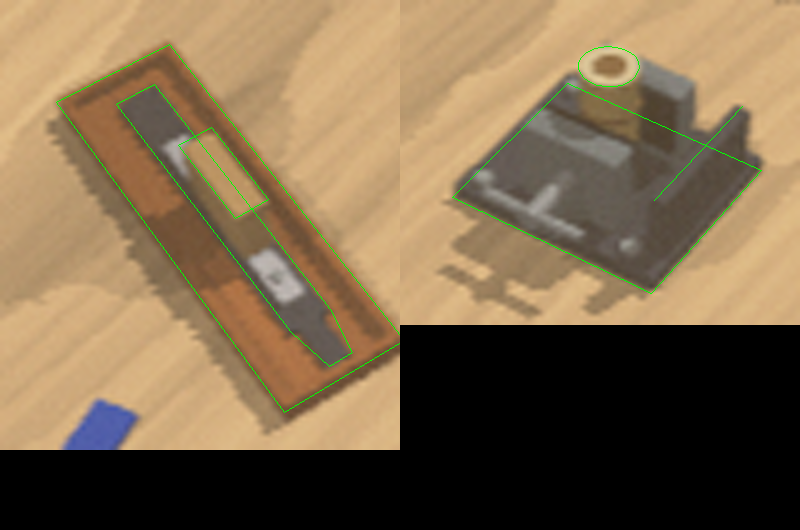

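The overlays agree within ~1–2 mm. File: (0.5355, −0.2107), yaw −16.0°. Tray centre: (0.531, −0.214), yaw −16.2°. Clamp: (0.5325, 0.200), yaw 3.2°. Leg top: z ≈ 0.099, inside the 94–126 mm range. The brown-gripped file in the tray is confirmed. Now a helper to work out the shifts.

```bash
cat > go.py <<'E'
import sys
from h import *
from plant import sensors
np.set_printoptions(precision=4,suppress=True)
# go.py x y z toolx_angle_deg : shift/turn from the present tool pose
s=sensors.observe(); Rn=R.from_quat(s["ee_rot"])
x,y,z,a=map(float,sys.argv[1:5]); a=np.radians(a)
X=np.array([np.cos(a),np.sin(a),0]);Z=np.array([0,0,-1.]);Y=np.cross(Z,X)
Rt=R.from_matrix(np.c_[X,Y,Z])
print("clk",s["clock"],"tcp",s["tool_pos"],"F",s["ft_force"],"M",s["moment"],"gap",s["finger_gap"])
print("shift mm",Rn.inv().apply(np.array([x,y,z])-s["tool_pos"])*1e3,"turn",np.degrees((Rn.inv()*Rt).as_rotvec()))
E
python3 go.py .5355 -.2107 .12 -106
```

```text
clk 0.1 tcp [ 0.2269 -0.582   0.2306] F [-0.3609  0.6247  0.2508] M [-0.0358  0.0688  0.0234] gap 0.08554489999944452
shift mm [-233.707  -422.3602  110.8789] turn [ 0.0255  0.0684 37.3005]
```

```bash
python3 -m jog '[[[-15,-28,5],[0,0,3]],[[-35,-63,12],[0,0,7]],[[-57,-103,20],[0,0,12]],[[-78,-141,30],[0,0,16]],[[-99,-179,40],[0,0,20]],[[-120,-217,50],[0,0,24]],[[-141,-255,60],[0,0,28]],[[-162,-293,70],[0,0,32]],[[-183,-331,80],[0,0,36]],[[-204,-369,90],[0,0,37.3]],[[-223,-403,100],[0,0,37.3]],[[-233.7,-422.4,110.9],[0,0,37.3]]]' 105 20; python3 go.py .5355 -.2107 .12 -106
```

```text
clock: 1.1
tool_pos: [0.5334, -0.2137, 0.1227]
ee_rot: [-0.602, 0.799, -0.001, 0.0]
ft_force: [0.9, -0.5, -0.4]
finger_gap: 0.0502
clk 1.1 tcp [ 0.5334 -0.2137  0.1227] F [ 0.9261 -0.5483 -0.4116] M [-0.0226 -0.0365 -0.0069] gap 0.050154561769208635
shift mm [-3.5066 -1.162   2.7198] turn [-0.075  -0.0035  0.0014]
```

```bash
python3 -m jog '[[[0,0,10],[0,0,0]],[[0,0,20],[0,0,0]],[[0,0,30],[0,0,0]],[[0,0,30],[0,0,0]],[[0,0,30],[0,0,0]]]'; python3 go.py .5355 -.2107 .018 -106; python3 - <<'E'
from plant import eyes
import cv2,numpy as np
d=eyes.get_image("scene");np.savez("pics/scene1.npz",**d)
im=d["image"][:,:,::-1][180:320,170:310]
d=eyes.get_image("top");t=d["image"][:,:,::-1][160:300,330:470]
cv2.imwrite("pics/a1.png",cv2.resize(cv2.hconcat([im,t]),None,fx=2.85,fy=2.85,interpolation=cv2.INTER_CUBIC))
E
```

```text
clock: 1.52
tool_pos: [0.5309, -0.2169, 0.0921]
ee_rot: [-0.601, 0.799, 0.0, -0.001]
ft_force: [0.1, -0.4, 0.6]
finger_gap: 0.05
clk 1.5167 tcp [ 0.5309 -0.2169  0.0921] F [ 0.079  -0.4417  0.5622] M [-0.0242 -0.0181 -0.0189] gap 0.050010844531027554
shift mm [-7.2944 -2.7429 74.0757] turn [ 0.0717 -0.0295 -0.1277]
```

View pics/a1.png

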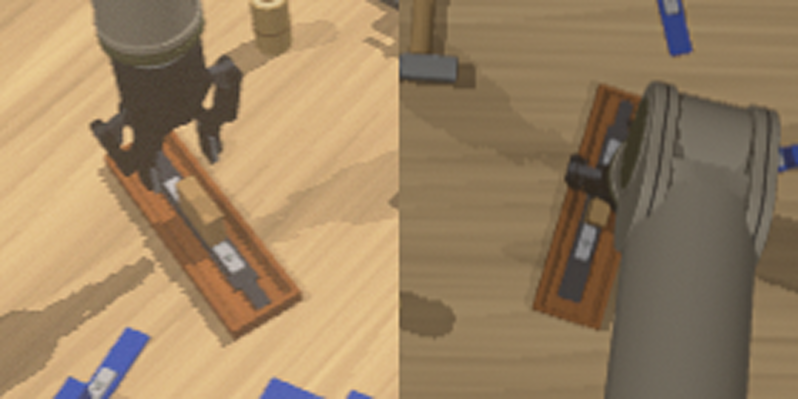

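```bash
python3 -m jog '[[[-3,-1,3],[0,0,0]],[[-7.3,-2.7,10],[0,0,0]],[[-7.3,-2.7,16],[0,0,0]],[[-7.3,-2.7,25],[0,0,0]],[[-7.3,-2.7,30],[0,0,0]],[[-7.3,-2.7,30],[0,0,0]]]'; python3 go.py .5355 -.2107 .018 -106; python3 - <<'E'
from plant import eyes
import cv2,numpy as np
d=eyes.get_image("scene");np.savez("pics/scene1.npz",**d)
im=d["image"][:,:,::-1][200:300,190:290]
cv2.imwrite("pics/a2.png",cv2.resize(im,None,fx=6,fy=6,interpolation=cv2.INTER_CUBIC))
E
```

```text
clock: 2.12
tool_pos: [0.5356, -0.2091, 0.0607]
ee_rot: [-0.602, 0.799, 0.001, -0.001]
ft_force: [0.4, 0.2, -0.7]
finger_gap: 0.0499
clk 2.1167 tcp [ 0.5356 -0.2091  0.0607] F [ 0.4134  0.2078 -0.6512] M [-0.0181  0.0066  0.0125] gap 0.049897759534111304
shift mm [ 1.5735 -0.4987 42.7216] turn [0.1509 0.0046 0.0016]
```

View pics/a2.png

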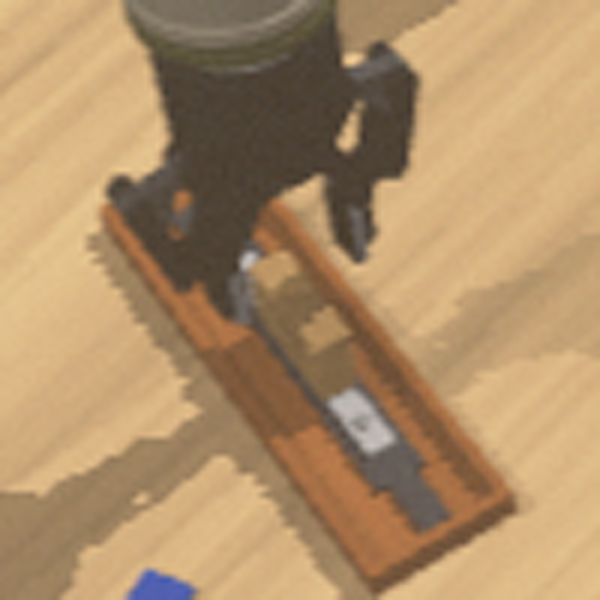

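The fingers straddle the fin, with the tips near crop (235,310) and (360,250). Descending.

```bash
python3 -m jog '[[[1,-0.5,8],[0,0,0]],[[1.3,-0.5,18],[0,0,0]],[[1.3,-0.5,28],[0,0,0]],[[1.3,-0.5,36],[0,0,0]],[[1.3,-0.5,42],[0,0,0]],[[1.3,-0.5,42.5],[0,0,0]],[[1.3,-0.5,42.5],[0,0,0]]]'; python3 go.py .5355 -.2107 .018 -106
```

```text
clock: 2.75
tool_pos: [0.5365, -0.2105, 0.0195]
ee_rot: [-0.602, 0.799, 0.0, -0.0]
ft_force: [0.1, -0.1, -0.2]
finger_gap: 0.0506
clk 2.75 tcp [ 0.5365 -0.2105  0.0195] F [ 0.1448 -0.1048 -0.1852] M [0.0074 0.008  0.0451] gap 0.05056893599161486
shift mm [0.4277 0.9312 1.5329] turn [0.0471 0.0073 0.0045]
```

```bash
python3 -m jog '[[[0,1,1],[0,0,0]],[[0,1,1],[0,0,0]],[[0,1,1],[0,0,0]],[[0,1,1],[0,0,0]],[[0,1,1],[0,0,0]],[[0,1,1],[0,0,0]]]' 255 30; python3 go.py .5355 -.2107 .018 -106
```

```text
clock: 3.25
tool_pos: [0.536, -0.2105, 0.0195]
ee_rot: [-0.602, 0.799, -0.0, 0.0]
ft_force: [-1.3, 1.1, 3.4]
finger_gap: 0.0195
clk 3.25 tcp [ 0.536  -0.2105  0.0195] F [-1.2931  1.113   3.3663] M [ 0.0609  0.1699 -0.0226] gap 0.01952201569751587
shift mm [0.3513 0.4524 1.4668] turn [-0.0363 -0.0078  0.0041]
```

```bash
python3 -m jog '[[[0,0,0],[0,0,0]],[[0,0,0],[0,0,0]],[[0,0,0],[0,0,0]],[[0,0,-3],[0,0,0]],[[0,0,-10],[0,0,0]],[[0,0,-20],[0,0,0]],[[0,0,-30],[0,0,0]],[[0,0,-45],[0,0,0]],[[0,0,-60],[0,0,0]],[[0,0,-75],[0,0,0]],[[0,0,-85],[0,0,0]],[[0,0,-90],[0,0,0]]]' 255 120; python3 -m jog '[[[0,0,0],[0,0,0]],[[0,0,0],[0,0,0]]]'; python3 go.py .462 .196 .165 -86.8;python3 - <<'E'
from plant import eyes
import cv2,numpy as np
d=eyes.get_image("scene");np.savez("pics/scene2.npz",**d)
cv2.imwrite("pics/scene2.png",d["image"][:,:,::-1])
im=d["image"][:,:,::-1][170:300,180:310]
cv2.imwrite("pics/a3.png",cv2.resize(im,None,fx=4.5,fy=4.5,interpolation=cv2.INTER_CUBIC))
E
```

```text
clock: 4.25
tool_pos: [0.5366, -0.2107, 0.1113]
ee_rot: [-0.602, 0.799, -0.001, 0.001]
ft_force: [1.0, -0.1, -2.6]
finger_gap: 0.0185
clock: 4.42
tool_pos: [0.5356, -0.2104, 0.1088]
ee_rot: [-0.602, 0.799, 0.0, -0.0]
ft_force: [-0.8, 1.0, -2.6]
finger_gap: 0.0182
clk 4.4167 tcp [ 0.5356 -0.2104  0.1088] F [-0.7528  0.9995 -2.6405] M [-0.0513  0.0524 -0.0347] gap 0.018240841414797867
shift mm [-370.3851  182.7794  -56.191 ] turn [  0.0079  -0.0066 -19.198 ]
```

View pics/a3.png

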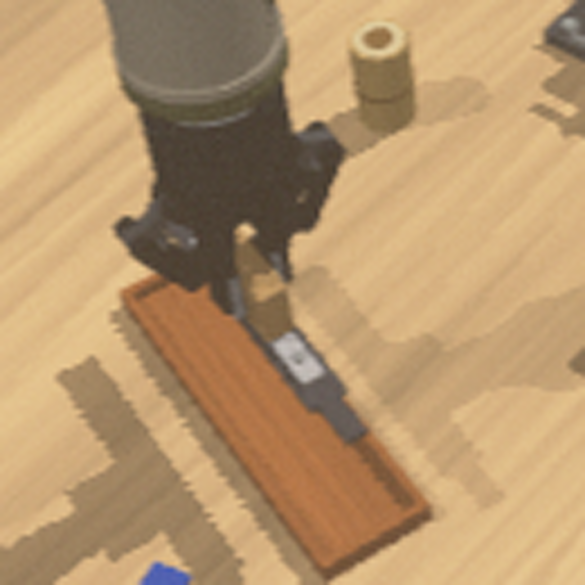

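```bash
python3 - <<'E'
from h import *
S=load("scene2")
for z in (.090,.1,.11):print(z,proj(S,[[.6413,-.2407,z]]), "crop",(proj(S,[[.6413,-.2407,z]])-[180,170]+.5)*4.5)
E
python3 -m jog '[[[-10,5,-5],[0,0,-0.5]],[[-30,15,-15],[0,0,-2]],[[-60,30,-25],[0,0,-3.5]],[[-94,46,-35],[0,0,-5]],[[-130,64,-40],[0,0,-7]],[[-166,82,-40],[0,0,-9]],[[-202,100,-40],[0,0,-11]],[[-238,118,-40],[0,0,-13]],[[-274,136,-40],[0,0,-15]],[[-310,153,-40],[0,0,-17]],[[-340,168,-40],[0,0,-18.5]],[[-358,177,-40],[0,0,-19.2]]]'; python3 -m jog '[[[0,0,0],[0,0,0]],[[0,0,0],[0,0,0]]]';  python3 go.py .4606 .196 .148 -86.8
```

```text
0.09 [[259.82229244 268.18591695]] crop [[361.45031596 444.08662629]]
0.1 [[259.4169532  265.79907789]] crop [[359.6262894  433.34585049]]
0.11 [[259.00667133 263.3831341 ]] crop [[357.78002097 422.47410346]]
clock: 5.47
tool_pos: [0.462, 0.1873, 0.149]
ee_rot: [0.729, -0.685, -0.0, -0.0]
ft_force: [0.0, 0.0, -3.6]
finger_gap: 0.0184
clock: 5.63
tool_pos: [0.4631, 0.1841, 0.1487]
ee_rot: [0.728, -0.686, -0.0, 0.0]
ft_force: [0.5, -1.1, -2.6]
finger_gap: 0.0186
clk 5.6333 tcp [0.4631 0.1841 0.1487] F [ 0.4772 -1.0845 -2.6232] M [ 0.0002 -0.0851  0.0226] gap 0.018617830682538753
shift mm [-12.0734   1.7833   0.7407] turn [ 0.0467 -0.0094  0.211 ]
```

```bash
python3 -m jog '[[[-4,0.5,0],[0,0,0]],[[-9,1.5,0],[0,0,0]],[[-12,1.8,5],[0,0,0.2]],[[-12,1.8,10],[0,0,0.2]],[[-12,1.8,12],[0,0,0.2]],[[-12,1.8,12],[0,0,0.2]],[[-12,1.8,12],[0,0,0.2]]]';  python3 go.py .4606 .196 .120 -86.8
python3 - <<'E'
from plant import eyes
import cv2,numpy as np
d=eyes.get_image("scene");np.savez("pics/scene3.npz",**d)
im=d["image"][:,:,::-1][100:210,270:380]
e=eyes.get_image("top");np.savez("pics/top3.npz",**e)
t=e["image"][:,:,::-1][180:290,210:320]
cv2.imwrite("pics/a4.png",cv2.resize(cv2.hconcat([im,t]),None,fx=3.6,fy=3.6,interpolation=cv2.INTER_CUBIC))
E
```

```text
clock: 6.22
tool_pos: [0.4618, 0.194, 0.1367]
ee_rot: [0.725, -0.689, -0.0, 0.0]
ft_force: [0.3, 0.2, -1.8]
finger_gap: 0.0185
clk 6.2167 tcp [0.4618 0.194  0.1367] F [ 0.2972  0.1806 -1.8081] M [0.0085 0.0063 0.0016] gap 0.01846298191026273
shift mm [-2.0773  1.0903 16.7427] turn [ 0.03   -0.0135 -0.2277]
```

View pics/a4.png

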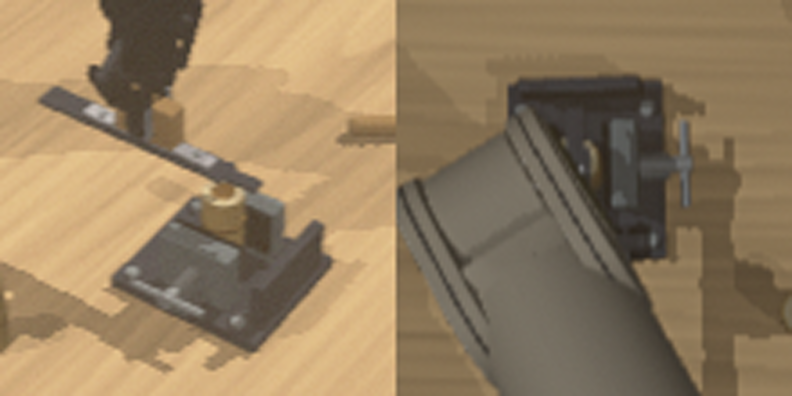

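```bash
python3 -m jog '[[[-1,0,3],[0,0,0]],[[-2,0.5,7],[0,0,0]],[[-2,1,10],[0,0,0]],[[-2,1,10],[0,0,0]]]';  python3 -m jog '[[[0,0,2],[0,0,0]],[[0,0,4],[0,0,0]],[[0,0,4],[0,0,0]]]'; python3 -m jog '[[[0,0,1],[0,0,0]],[[0,0,2],[0,0,0]],[[0,0,2],[0,0,0]]]';python3 go.py .4606 .196 .112 -86.8
```

```text
clock: 6.65
tool_pos: [0.4602, 0.1962, 0.1262]
ee_rot: [0.725, -0.688, -0.0, 0.001]
ft_force: [0.4, 0.1, -1.7]
finger_gap: 0.0182
clock: 6.9
tool_pos: [0.4606, 0.1962, 0.1226]
ee_rot: [0.725, -0.688, -0.0, 0.0]
ft_force: [0.0, 0.1, -2.5]
finger_gap: 0.0185
clock: 7.15
tool_pos: [0.4607, 0.1963, 0.1209]
ee_rot: [0.725, -0.688, 0.0, 0.0]
ft_force: [-0.6, 0.7, -2.3]
finger_gap: 0.0184
clk 7.15 tcp [0.4607 0.1963 0.1209] F [-0.6413  0.7357 -2.2947] M [ 0.0047 -0.0566 -0.0187] gap 0.01837229376788843
shift mm [0.2935 0.1006 8.8757] turn [ 0.0057 -0.0068 -0.1967]
```

```bash
f='tool_pos|ft_force'; for i in 1 ; do :; done
python3 -m jog '[[[0,0,1],[0,0,0]],[[0,0,2],[0,0,0]],[[0,0,2],[0,0,0]]]'|egrep $f; python3 -m jog '[[[0,0,1],[0,0,0]],[[0,0,2],[0,0,0]],[[0,0,2],[0,0,0]]]'|egrep $f; python3 -m jog '[[[0,0,1],[0,0,0]],[[0,0,1],[0,0,0]]]'|egrep $f; python3 -m jog '[[[0,0,1],[0,0,0]],[[0,0,1],[0,0,0]]]'|egrep $f
```

```text
tool_pos: [0.4607, 0.1963, 0.1188]
ft_force: [-0.5, -1.3, -2.3]
tool_pos: [0.4606, 0.1963, 0.1168]
ft_force: [-0.4, -0.9, -2.1]
tool_pos: [0.4607, 0.1962, 0.1159]
ft_force: [-0.5, 1.1, -1.8]
tool_pos: [0.4607, 0.1963, 0.1148]
ft_force: [0.7, -0.3, -3.2]
```

```bash
f='tool_pos|ft_force'
python3 -m jog '[[[0,0,1],[0,0,0]],[[0,0,1],[0,0,0]]]'|egrep $f; python3 -m jog '[[[0,0,1],[0,0,0]],[[0,0,1],[0,0,0]]]'|egrep $f;  python3 -m jog '[[[0,0,1],[0,0,0]],[[0,0,1],[0,0,0]]]'|egrep $f; 
```

```text
tool_pos: [0.4607, 0.1963, 0.1139]
ft_force: [0.6, 0.5, -2.8]
tool_pos: [0.4608, 0.1964, 0.113]
ft_force: [0.0, -1.1, -1.7]
tool_pos: [0.461, 0.1965, 0.1122]
ft_force: [-0.7, -0.7, 0.9]
```

```bash
python3 go.py .4606 .196 .112 -86.8
```

```text
clk 8.4833 tcp [0.461  0.1965 0.1122] F [-0.6544 -0.7494  0.9005] M [ 0.0395 -0.1636  0.035 ] gap 0.01820072567588187
shift mm [0.4318 0.4308 0.1944] turn [-0.0395  0.0067 -0.1949]
```

Touch at TCP z≈0.113, so the leg top is ≈0.100, matching the vision estimate of 0.099. The unloaded force reading is −2.4 N, so a 10 N press should read about +7.6. Starting the stroke (forward = −y of the tool).

```bash
f='tool_pos|ft_force|ee_rot'
python3 -m jog '[[[0,-0.5,0.8],[0,0,0]],[[0,-1.5,1.7],[0,0,0]],[[0,-3,1.9],[0,0,0]]]'|egrep $f; python3 go.py .4606 .196 .112 -86.8
```

```text
tool_pos: [0.464, 0.1968, 0.1105]
ee_rot: [0.725, -0.688, 0.0, -0.0]
ft_force: [-3.4, 0.2, 6.4]
clk 8.7333 tcp [0.464  0.1968 0.1105] F [-3.3855  0.18    6.4295] M [0.0017 0.1443 0.0259] gap 0.0182179495971962
shift mm [ 0.5847  3.3878 -1.4885] turn [-0.0379  0.0037 -0.1831]
```

```bash
f='tool_pos|ft_force'
python3 -m jog '[[[0,-3,0.3],[0,0,0]],[[0,-6,0.4],[0,0,0]],[[0,-9,0.4],[0,0,0]]]'|egrep $f
python3 -m jog '[[[0,-3,0],[0,0,0]],[[0,-6,0],[0,0,0]],[[0,-9,0],[0,0,0]]]'|egrep $f; python3 go.py .5325 .200 .112 -86.8
```

```text
tool_pos: [0.4728, 0.1974, 0.1102]
ft_force: [-4.0, 0.6, 6.4]
tool_pos: [0.4818, 0.1979, 0.1102]
ft_force: [-3.3, 0.2, 8.0]
clk 9.2333 tcp [0.4818 0.1979 0.1102] F [-3.2671  0.2262  8.0254] M [0.0792 0.6723 0.0472] gap 0.01816177716539433
shift mm [  0.5987 -50.7203  -1.7679] turn [-0.0095  0.0128 -0.174 ]
```

```bash
f='tool_pos|ft_force'
python3 -m jog '[[[0,-3,0],[0,0,0]],[[0,-6,0],[0,0,0]],[[0,-9,0],[0,0,0]]]'|egrep $f
python3 -m jog '[[[0,-3,0],[0,0,0]],[[0,-6,0],[0,0,0]],[[0,-9,0],[0,0,0]]]'|egrep $f
```

```text
tool_pos: [0.4908, 0.1984, 0.1103]
ft_force: [-3.0, 0.4, 5.4]
tool_pos: [0.4999, 0.1988, 0.1103]
ft_force: [-4.8, -0.4, 8.3]
```

```bash
f='tool_pos|ft_force'
python3 -m jog '[[[0,-3,0],[0,0,0]],[[0,-6,0],[0,0,0]],[[0,-9,0.1],[0,0,0]]]'|egrep $f
python3 -m jog '[[[0,-3,0],[0,0,0]],[[0,-6,0],[0,0,0]],[[0,-9,0],[0,0,0]]]'|egrep $f; python3 go.py .5325 .200 .112 -86.8
```

```text
tool_pos: [0.5091, 0.1993, 0.1103]
ft_force: [-1.6, -0.3, 5.8]
tool_pos: [0.5183, 0.1998, 0.1104]
ft_force: [-3.4, 0.0, 9.3]
clk 10.2333 tcp [0.5183 0.1998 0.1104] F [-3.4264  0.0251  9.3168] M [ 0.1192 -0.0548  0.0272] gap 0.018162744055407833
shift mm [  0.5366 -14.2405  -1.6044] turn [-0.0617  0.0251 -0.1904]
```

```bash
f='tool_pos|ft_force'
python3 -m jog '[[[0,-3,0],[0,0,0]],[[0,-6,0],[0,0,0]],[[0,-9,0],[0,0,0]]]'|egrep $f
python3 -m jog '[[[0,-3,0],[0,0,0]],[[0,-6,0],[0,0,0]],[[0,-9,0],[0,0,0]]]'|egrep $f; python3 go.py .5325 .200 .112 -86.8
```

```text
tool_pos: [0.5273, 0.2002, 0.1104]
ft_force: [0.0, -0.9, 7.0]
tool_pos: [0.5362, 0.2006, 0.1104]
ft_force: [-3.1, -0.0, 7.3]
clk 10.7333 tcp [0.5362 0.2006 0.1104] F [-3.0897 -0.0228  7.3166] M [0.0918 0.0879 0.0353] gap 0.018078684764985302
shift mm [ 0.4381  3.7595 -1.619 ] turn [-0.057   0.022  -0.1998]
```

```bash
f='tool_pos|ft_force'
python3 -m jog '[[[0,-3,0],[0,0,0]],[[0,-6,0],[0,0,0]],[[0,-9,0],[0,0,0]]]'|egrep $f
python3 -m jog '[[[0,-3,0],[0,0,0]],[[0,-6,0],[0,0,0]],[[0,-9,0],[0,0,0]]]'|egrep $f
python3 -m jog '[[[0,-3,0],[0,0,0]],[[0,-6,0],[0,0,0]],[[0,-9,0],[0,0,0]]]'|egrep $f; python3 go.py .5325 .200 .112 -86.8
```

```text
tool_pos: [0.5452, 0.2011, 0.1104]
ft_force: [-0.4, -0.2, 8.8]
tool_pos: [0.5542, 0.2015, 0.1104]
ft_force: [-0.7, -0.2, 8.3]
tool_pos: [0.5631, 0.202, 0.1103]
ft_force: [-2.1, -0.1, 8.1]
clk 11.4833 tcp [0.5631 0.202  0.1103] F [-2.0754 -0.1299  8.0634] M [-0.0568  0.5626 -0.0361] gap 0.018930775937294402
shift mm [ 0.3691 30.6235 -1.7054] turn [-0.037   0.0142 -0.2001]
```

```bash
f='tool_pos|ft_force'
python3 -m jog '[[[0,-3,0],[0,0,0]],[[0,-6,0],[0,0,0]],[[0,-9,0],[0,0,0]]]'|egrep $f
python3 -m jog '[[[0,-3,0],[0,0,0]],[[0,-6,0],[0,0,0]],[[0,-9,0],[0,0,0]]]'|egrep $f
python3 -m jog '[[[0,-3,0],[0,0,0]],[[0,-6,0],[0,0,0]],[[0,-9,0],[0,0,0]]]'|egrep $f; python3 go.py .5325 .200 .112 -86.8
```

```text
tool_pos: [0.5717, 0.2024, 0.1102]
ft_force: [-4.0, -0.2, 5.9]
tool_pos: [0.5805, 0.203, 0.1101]
ft_force: [-2.0, 0.6, 7.8]
tool_pos: [0.5895, 0.2035, 0.1101]
ft_force: [-2.1, 0.7, 6.1]
clk 12.2333 tcp [0.5895 0.2035 0.1101] F [-2.1225  0.668   6.083 ] M [-0.0365  1.0266 -0.0179] gap 0.018311908890294354
shift mm [ 0.4634 57.0921 -1.8754] turn [ 0.0303  0.0129 -0.1921]
```

```bash
f='tool_pos|ft_force'
python3 -m jog '[[[0,-3,0.1],[0,0,0]],[[0,-6,0.2],[0,0,0]],[[0,-9,0.2],[0,0,0]]]'|egrep $f
python3 -m jog '[[[0,-3,0.1],[0,0,0]],[[0,-6,0.1],[0,0,0]],[[0,-9,0.1],[0,0,0]]]'|egrep $f; python3 go.py .5325 .200 .112 -86.8
```

```text
tool_pos: [0.5985, 0.2039, 0.1099]
ft_force: [-2.6, 0.0, 7.1]
tool_pos: [0.6075, 0.2044, 0.1098]
ft_force: [-2.3, -0.2, 6.5]
clk 12.7333 tcp [0.6075 0.2044 0.1098] F [-2.3061 -0.1646  6.4865] M [ 0.0127  1.1774 -0.0091] gap 0.01865111635725622
shift mm [ 0.426  75.1753 -2.1366] turn [ 0.0241  0.0133 -0.1964]
```

```bash
f='tool_pos|ft_force'
python3 -m jog '[[[0,-2,-1],[0,0,0]],[[0,-4,-4],[0,0,0]],[[0,-5,-9],[0,0,0]],[[0,-5,-16],[0,0,0]],[[0,-5,-22],[0,0,0]],[[0,-5,-25],[0,0,0]],[[0,-5,-25],[0,0,0]],[[0,-5,-25],[0,0,0]]]'|egrep $f
python3 go.py .4606 .196 .137 -86.8
python3 - <<'E'
from plant import eyes
import cv2,numpy as np
d=eyes.get_image("scene");np.savez("pics/scene5.npz",**d)
im=d["image"][:,:,::-1][110:210,290:400]
cv2.imwrite("pics/a5.png",cv2.resize(im,None,fx=5.5,fy=5.5,interpolation=cv2.INTER_CUBIC))
E
```

```text
tool_pos: [0.6125, 0.2042, 0.1345]
ft_force: [0.2, -0.1, -2.8]
clk 13.4 tcp [0.6125 0.2042 0.1345] F [ 0.2331 -0.1014 -2.8257] M [ 0.0139  0.0053 -0.013 ] gap 0.018492346487368454
shift mm [  0.2777 152.1638  -2.5593] turn [-0.0219 -0.0074 -0.1974]
```

View pics/a5.png

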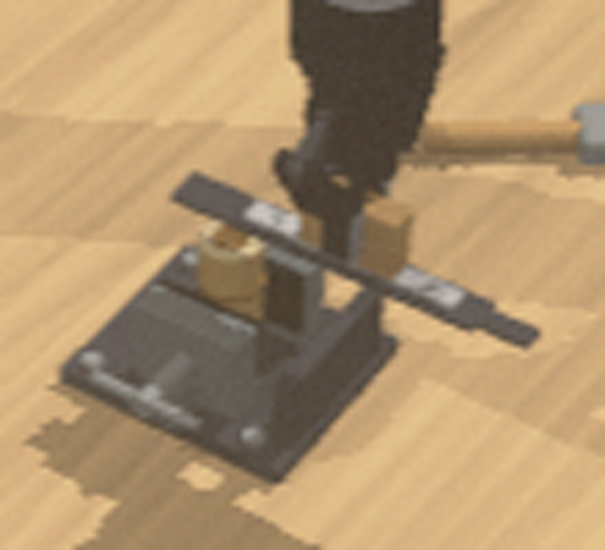

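```bash
python3 - <<'E'
from h import *
S=load("scene5"); c=np.array([.6125,.2042]); a=np.radians(3.4)
u=np.array([np.cos(a),np.sin(a)])
for p in (-3,-1.5,0,1.5,3):
    o=[]
    for s in(.11,-.11):
        o.append(np.r_[c+s*u,.1345-.013+.004+s*np.sin(np.radians(p))])
    print(p,((proj(S,np.array(o))-[290,110]+.5)*5.5).round(1).tolist())
E
```

```text
-3 [[536.9, 342.8], [183.7, 174.3]]
-1.5 [[537.4, 338.8], [183.7, 178.3]]
0 [[537.9, 334.7], [183.8, 182.4]]
1.5 [[538.4, 330.6], [183.8, 186.4]]
3 [[538.9, 326.6], [183.8, 190.4]]
```

File still level (|pitch| ≲ 1°). Returning lifted for the second stroke.

```bash
f='tool_pos|ft_force'
python3 -m jog '[[[0,5,0],[0,0,0]],[[0,15,0],[0,0,0]],[[0,30,0],[0,0,0]],[[0,47,0],[0,0,0]],[[0,64,0],[0,0,0]],[[0,81,0],[0,0,0]],[[0,98,0],[0,0,0]],[[0,115,0],[0,0,0]],[[0,132,0],[0,0,0]],[[0,145,0],[0,0,0]],[[0,151,0],[0,0,0]],[[0,152,0],[0,0,0]]]'|egrep $f
python3 -m jog '[[[0,0,3],[0,0,0]],[[0,0,8],[0,0,0]],[[0,0,14],[0,0,0]],[[0,0,18],[0,0,0]],[[0,0,19],[0,0,0]],[[0,0,19],[0,0,0]]]'|egrep $f
python3 go.py .4606 .196 .1122 -86.8
```

```text
tool_pos: [0.4597, 0.1962, 0.1343]
ft_force: [0.4, 0.9, -2.3]
tool_pos: [0.4606, 0.1962, 0.1146]
ft_force: [-0.3, -0.7, -2.4]
clk 14.95 tcp [0.4606 0.1962 0.1146] F [-0.3007 -0.683  -2.389 ] M [-0.017  -0.0229 -0.019 ] gap 0.018684310375169922
shift mm [ 0.2268 -0.0328  2.3969] turn [ 0.0727 -0.0032 -0.2026]
```

```bash
f='tool_pos|ft_force'
python3 -m jog '[[[0,0,1.2],[0,0,0]],[[0,-0.2,2.4],[0,0,0]],[[0,-0.7,3.4],[0,0,0]],[[0,-1.5,4.3],[0,0,0]],[[0,-3,4.6],[0,0,0]]]'|egrep $f
python3 -m jog '[[[0,-3,0.1],[0,0,0]],[[0,-6,0.2],[0,0,0]],[[0,-9,0.2],[0,0,0]]]'|egrep $f
python3 go.py .4606 .196 .1122 -86.8
```

```text
tool_pos: [0.4641, 0.1968, 0.1112]
ft_force: [-1.3, 0.9, 3.9]
tool_pos: [0.4731, 0.1972, 0.1108]
ft_force: [-3.6, -0.7, 6.3]
clk 15.6167 tcp [0.4731 0.1972 0.1108] F [-3.5716 -0.7405  6.2508] M [-0.0174  0.3949  0.009 ] gap 0.01857672007334722
shift mm [ 0.5094 12.5716 -1.3652] turn [-0.0212  0.0059 -0.1909]
```

```bash
f='tool_pos|ft_force'
python3 -m jog '[[[0,-2,0.5],[0,0,0]],[[0,-5,0.6],[0,0,0]],[[0,-8,0.6],[0,0,0]]]'|egrep $f
python3 -m jog '[[[0,-3,0],[0,0,0]],[[0,-6,0],[0,0,0]],[[0,-9,0],[0,0,0]]]'|egrep $f
python3 -m jog '[[[0,-3,0],[0,0,0]],[[0,-6,0],[0,0,0]],[[0,-9,0],[0,0,0]]]'|egrep $f
python3 go.py .4606 .196 .1122 -86.8
```

```text
tool_pos: [0.481, 0.1976, 0.1103]
ft_force: [-4.4, -0.6, 7.0]
tool_pos: [0.49, 0.1982, 0.1103]
ft_force: [-3.6, -0.1, 7.3]
tool_pos: [0.4992, 0.1986, 0.1103]
ft_force: [-3.0, 0.5, 6.6]
clk 16.3667 tcp [0.4992 0.1986 0.1103] F [-2.996   0.4835  6.5824] M [-0.024   0.7472  0.0124] gap 0.01863058808598365
shift mm [ 0.5784 38.642  -1.8715] turn [-0.0221  0.013  -0.1958]
```

```bash
f='tool_pos|ft_force'
python3 -m jog '[[[0,-3,0.1],[0,0,0]],[[0,-6,0.1],[0,0,0]],[[0,-9,0.1],[0,0,0]]]'|egrep $f
python3 -m jog '[[[0,-3,0],[0,0,0]],[[0,-6,0],[0,0,0]],[[0,-9,0],[0,0,0]]]'|egrep $f
python3 -m jog '[[[0,-3,0],[0,0,0]],[[0,-6,0],[0,0,0]],[[0,-9,0],[0,0,0]]]'|egrep $f
python3 -m jog '[[[0,-3,0],[0,0,0]],[[0,-6,0],[0,0,0]],[[0,-9,0],[0,0,0]]]'|egrep $f
python3 go.py .4606 .196 .1122 -86.8
```

```text
tool_pos: [0.5084, 0.1991, 0.1104]
ft_force: [-2.8, 0.1, 8.3]
tool_pos: [0.5176, 0.1995, 0.1104]
ft_force: [-0.4, -0.4, 6.5]
tool_pos: [0.5266, 0.2, 0.1104]
ft_force: [-0.3, 0.1, 6.3]
tool_pos: [0.5355, 0.2004, 0.1104]
ft_force: [-1.8, -0.8, 7.6]
clk 17.3667 tcp [0.5355 0.2004 0.1104] F [-1.8373 -0.7865  7.5706] M [-0.0683 -0.2373 -0.0151] gap 0.018440426057098686
shift mm [ 0.4991 75.0251 -1.8742] turn [-0.064   0.0178 -0.21  ]
```

```bash
f='tool_pos|ft_force'
python3 -m jog '[[[0,-3,0],[0,0,0]],[[0,-6,0],[0,0,0]],[[0,-9,0],[0,0,0]]]'|egrep $f
python3 -m jog '[[[0,-3,0],[0,0,0]],[[0,-6,0],[0,0,0]],[[0,-9,0],[0,0,0]]]'|egrep $f
python3 -m jog '[[[0,-3,0],[0,0,0]],[[0,-6,0],[0,0,0]],[[0,-9,0.1],[0,0,0]]]'|egrep $f
python3 -m jog '[[[0,-3,0],[0,0,0]],[[0,-6,0],[0,0,0]],[[0,-9,0.1],[0,0,0]]]'|egrep $f
python3 -m jog '[[[0,-3,0],[0,0,0]],[[0,-6,0],[0,0,0]],[[0,-9,0],[0,0,0]]]'|egrep $f
python3 go.py .4606 .196 .1122 -86.8
```

```text
tool_pos: [0.5445, 0.2008, 0.1104]
ft_force: [-1.6, 0.4, 5.1]
tool_pos: [0.5535, 0.2012, 0.1104]
ft_force: [-0.9, 0.5, 6.8]
tool_pos: [0.5624, 0.2017, 0.1103]
ft_force: [-2.9, 0.4, 6.2]
tool_pos: [0.571, 0.2022, 0.1101]
ft_force: [-3.0, -0.3, 6.7]
tool_pos: [0.5798, 0.2027, 0.11]
ft_force: [-3.3, 1.0, 8.1]
clk 18.6167 tcp [0.5798 0.2027 0.11  ] F [-3.2594  0.9701  8.0678] M [-0.0849  1.107   0.0078] gap 0.018327285228556853
shift mm [  0.4958 119.3925  -2.17  ] turn [ 0.0178  0.0048 -0.2077]
```

```bash
f='tool_pos|ft_force'
python3 -m jog '[[[0,-3,0],[0,0,0]],[[0,-6,0],[0,0,0]],[[0,-9,0.1],[0,0,0]]]'|egrep $f
python3 -m jog '[[[0,-3,0],[0,0,0]],[[0,-6,0],[0,0,0]],[[0,-9,0.1],[0,0,0]]]'|egrep $f
python3 -m jog '[[[0,-3,0],[0,0,0]],[[0,-6,0],[0,0,0]],[[0,-9,0],[0,0,0]]]'|egrep $f
python3 -m jog '[[[0,-2,-1],[0,0,0]],[[0,-4,-4],[0,0,0]],[[0,-5,-9],[0,0,0]],[[0,-5,-16],[0,0,0]],[[0,-5,-22],[0,0,0]],[[0,-5,-25],[0,0,0]],[[0,-5,-25],[0,0,0]],[[0,-5,-25],[0,0,0]]]'|egrep $f
python3 go.py .4606 .196 .1122 -86.8
```

```text
tool_pos: [0.5888, 0.2032, 0.1099]
ft_force: [-3.5, -0.4, 7.9]
tool_pos: [0.5978, 0.2037, 0.1098]
ft_force: [-2.2, -0.2, 7.9]
tool_pos: [0.6068, 0.2041, 0.1098]
ft_force: [-2.8, -0.3, 7.5]
tool_pos: [0.6116, 0.2042, 0.1346]
ft_force: [0.5, -0.8, -3.0]
clk 20.0333 tcp [0.6116 0.2042 0.1346] F [ 0.4651 -0.7505 -2.9935] M [-0.0191  0.0058 -0.01  ] gap 0.018766649981276112
shift mm [  0.283  151.2039  22.3458] turn [-0.0248 -0.0079 -0.1982]
```

Stroke 2 began a little light, so I'll do a third with the full press reached earlier.

```bash
f='tool_pos|ft_force'
python3 -m jog '[[[0,5,0],[0,0,0]],[[0,15,0],[0,0,0]],[[0,30,0],[0,0,0]],[[0,47,0],[0,0,0]],[[0,64,0],[0,0,0]],[[0,81,0],[0,0,0]],[[0,98,0],[0,0,0]],[[0,115,0],[0,0,0]],[[0,132,0],[0,0,0]],[[0,145,0],[0,0,0]],[[0,153,0],[0,0,0]],[[0,155,0],[0,0,0]]]'|egrep $f
python3 -m jog '[[[0,0,3],[0,0,0]],[[0,0,8],[0,0,0]],[[0,0,14],[0,0,0]],[[0,0,18],[0,0,0]],[[0,0,19.5],[0,0,0]],[[0,0,20],[0,0,0]]]'|egrep $f
python3 go.py .4606 .196 .1122 -86.8
```

```text
tool_pos: [0.4554, 0.196, 0.1344]
ft_force: [0.6, -0.7, -2.6]
tool_pos: [0.4566, 0.1961, 0.1137]
ft_force: [-0.6, 0.3, -2.4]
clk 21.5333 tcp [0.4566 0.1961 0.1137] F [-0.6058  0.2949 -2.3672] M [-0.0439 -0.0297  0.0104] gap 0.018459090272187464
shift mm [ 0.2633 -4.0067  1.4685] turn [ 0.0685 -0.0009 -0.2007]
```

```bash
f='tool_pos|ft_force'
python3 -m jog '[[[0,0,1],[0,0,0]],[[0,-0.2,2],[0,0,0]],[[0,-0.5,3],[0,0,0]],[[0,-1,4],[0,0,0]],[[0,-2,4.2],[0,0,0]]]'|egrep $f
python3 -m jog '[[[0,-1,0.1],[0,0,0]],[[0,-3,0.1],[0,0,0]],[[0,-5,0.1],[0,0,0]]]'|egrep $f
python3 go.py .4606 .196 .1122 -86.8
```

```text
tool_pos: [0.4591, 0.1965, 0.1107]
ft_force: [-2.6, -0.3, 4.4]
tool_pos: [0.4639, 0.1968, 0.1105]
ft_force: [-3.5, 0.9, 6.0]
clk 22.2 tcp [0.4639 0.1968 0.1105] F [-3.5073  0.9359  5.9704] M [ 0.0212  0.1427 -0.0206] gap 0.0184491581126153
shift mm [ 0.5951  3.3385 -1.6737] turn [-0.0247  0.0044 -0.181 ]
```

```bash
f='tool_pos|ft_force'
python3 -m jog '[[[0,-3,0.3],[0,0,0]],[[0,-6,0.3],[0,0,0]],[[0,-9,0.3],[0,0,0]]]'|egrep $f
python3 -m jog '[[[0,-3,0.1],[0,0,0]],[[0,-6,0.1],[0,0,0]],[[0,-9,0.1],[0,0,0]]]'|egrep $f
python3 -m jog '[[[0,-3,0],[0,0,0]],[[0,-6,0],[0,0,0]],[[0,-9,0],[0,0,0]]]'|egrep $f
python3 go.py .4606 .196 .1122 -86.8
```

```text
tool_pos: [0.4729, 0.1973, 0.1103]
ft_force: [-3.6, 0.5, 6.7]
tool_pos: [0.4818, 0.1978, 0.1102]
ft_force: [-3.0, -0.8, 6.6]
tool_pos: [0.4908, 0.1983, 0.1102]
ft_force: [-4.2, 0.3, 7.4]
clk 22.95 tcp [0.4908 0.1983 0.1102] F [-4.2235  0.2686  7.4312] M [ 0.009   0.3961 -0.0171] gap 0.018603254297028877
shift mm [ 0.7003 30.2695 -1.9791] turn [-0.0068  0.0071 -0.176 ]
```

```bash
f='tool_pos|ft_force'
python3 -m jog '[[[0,-3,0.1],[0,0,0]],[[0,-6,0.1],[0,0,0]],[[0,-9,0.1],[0,0,0]]]'|egrep $f
python3 -m jog '[[[0,-3,0],[0,0,0]],[[0,-6,0],[0,0,0]],[[0,-9,0],[0,0,0]]]'|egrep $f
python3 -m jog '[[[0,-3,0],[0,0,0]],[[0,-6,0],[0,0,0]],[[0,-9,0],[0,0,0]]]'|egrep $f
python3 -m jog '[[[0,-3,0],[0,0,0]],[[0,-6,0],[0,0,0]],[[0,-9,0],[0,0,0]]]'|egrep $f
python3 -m jog '[[[0,-3,0],[0,0,0]],[[0,-6,0],[0,0,0]],[[0,-9,0],[0,0,0]]]'|egrep $f
python3 go.py .4606 .196 .1122 -86.8
```

```text
tool_pos: [0.4999, 0.1988, 0.1102]
ft_force: [-2.6, 0.3, 6.5]
tool_pos: [0.5091, 0.1992, 0.1103]
ft_force: [-3.8, -0.0, 9.3]
tool_pos: [0.5183, 0.1997, 0.1104]
ft_force: [-0.4, 0.6, 6.1]
tool_pos: [0.5273, 0.2002, 0.1104]
ft_force: [-3.5, -0.6, 7.6]
tool_pos: [0.5362, 0.2006, 0.1104]
ft_force: [1.1, 0.5, 7.2]
clk 24.2 tcp [0.5362 0.2006 0.1104] F [1.1297 0.4582 7.2356] M [-0.118   0.8295 -0.051 ] gap 0.018636029612904993
shift mm [ 0.608  75.7722 -1.9189] turn [-0.0595  0.0189 -0.2004]
```

```bash
f='tool_pos|ft_force'
python3 -m jog '[[[0,-3,0],[0,0,0]],[[0,-6,0],[0,0,0]],[[0,-9,0],[0,0,0]]]'|egrep $f
python3 -m jog '[[[0,-3,0],[0,0,0]],[[0,-6,0],[0,0,0]],[[0,-9,0],[0,0,0]]]'|egrep $f
python3 -m jog '[[[0,-3,0],[0,0,0]],[[0,-6,0],[0,0,0]],[[0,-9,0.1],[0,0,0]]]'|egrep $f
python3 -m jog '[[[0,-3,0],[0,0,0]],[[0,-6,0],[0,0,0]],[[0,-9,0.1],[0,0,0]]]'|egrep $f
python3 -m jog '[[[0,-3,0],[0,0,0]],[[0,-6,0],[0,0,0]],[[0,-9,0.1],[0,0,0]]]'|egrep $f
python3 go.py .4606 .196 .1122 -86.8
```

```text
tool_pos: [0.5452, 0.201, 0.1103]
ft_force: [-3.6, -0.4, 6.0]
tool_pos: [0.5542, 0.2014, 0.1103]
ft_force: [-1.1, 0.0, 6.0]
tool_pos: [0.5631, 0.2019, 0.1102]
ft_force: [-2.8, -0.0, 6.3]
tool_pos: [0.5717, 0.2024, 0.11]
ft_force: [-1.9, 0.3, 8.9]
tool_pos: [0.5805, 0.2029, 0.1099]
ft_force: [-2.5, -0.5, 7.4]
clk 25.45 tcp [0.5805 0.2029 0.1099] F [-2.4598 -0.5285  7.3656] M [-0.0681  1.284  -0.004 ] gap 0.018352446133813
shift mm [  0.6408 120.1264  -2.2645] turn [ 0.0253  0.0087 -0.191 ]
```

```bash
f='tool_pos|ft_force'
python3 -m jog '[[[0,-3,0],[0,0,0]],[[0,-6,0],[0,0,0]],[[0,-9,0.1],[0,0,0]]]'|egrep $f
python3 -m jog '[[[0,-3,0],[0,0,0]],[[0,-6,0],[0,0,0]],[[0,-9,0.1],[0,0,0]]]'|egrep $f
python3 -m jog '[[[0,-3,0],[0,0,0]],[[0,-6,0],[0,0,0]],[[0,-9,0],[0,0,0]]]'|egrep $f
python3 -m jog '[[[0,-2,-1],[0,0,0]],[[0,-4,-4],[0,0,0]],[[0,-5,-9],[0,0,0]],[[0,-5,-16],[0,0,0]],[[0,-5,-24],[0,0,0]],[[0,-5,-32],[0,0,0]],[[0,-5,-38],[0,0,0]],[[0,-5,-40],[0,0,0]],[[0,-5,-40],[0,0,0]]]'|egrep $f
python3 go.py .531 -.214 .15 -106.2
```

```text
tool_pos: [0.5895, 0.2034, 0.1098]
ft_force: [-2.3, 0.3, 8.1]
tool_pos: [0.5985, 0.2039, 0.1096]
ft_force: [-3.8, -0.3, 8.1]
tool_pos: [0.6076, 0.2043, 0.1097]
ft_force: [-2.3, 0.9, 6.9]
tool_pos: [0.6128, 0.2044, 0.15]
ft_force: [-0.4, -0.1, -2.9]
clk 26.95 tcp [0.6128 0.2044 0.15  ] F [-0.3571 -0.1223 -2.8573] M [ 0.0127 -0.0128  0.0049] gap 0.018657649852503858
shift mm [413.5616 103.627   -0.158 ] turn [-0.072   0.0211 19.2014]
```

```bash
f='tool_pos|ft_force'
python3 -m jog '[[[10,2,0],[0,0,0.5]],[[30,7,0],[0,0,2]],[[60,15,0],[0,0,4]],[[95,24,0],[0,0,5.5]],[[130,32,0],[0,0,7]],[[165,41,0],[0,0,8.5]],[[200,50,0],[0,0,10]],[[235,59,0],[0,0,11.5]],[[270,67,0],[0,0,13]],[[305,76,0],[0,0,14.5]],[[340,85,0],[0,0,16]],[[370,93,0],[0,0,17.5]]]'|egrep $f
python3 -m jog '[[[25,6,0],[0,0,1]],[[37,9,0],[0,0,1.7]],[[42,10,5],[0,0,1.7]],[[43,10.5,15],[0,0,1.7]],[[43,10.5,25],[0,0,1.7]],[[43,10.5,35],[0,0,1.7]],[[43,10.5,45],[0,0,1.7]],[[43,10.5,50],[0,0,1.7]],[[43,10.5,50],[0,0,1.7]],[[43,10.5,50],[0,0,1.7]]]'|egrep $f
python3 go.py .531 -.214 .05 -106.2
python3 - <<'E'
from plant import eyes
import cv2,numpy as np
d=eyes.get_image("scene");np.savez("pics/scene6.npz",**d)
im=d["image"][:,:,::-1][190:310,180:300]
d=eyes.get_image("top");t=d["image"][:,:,::-1][170:290,350:470]
cv2.imwrite("pics/a6.png",cv2.resize(cv2.hconcat([im,t]),None,fx=3.33,fy=3.33,interpolation=cv2.INTER_CUBIC))
E
```

```text
tool_pos: [0.5373, -0.1735, 0.1488]
ft_force: [0.3, 0.8, -2.3]
tool_pos: [0.5182, -0.2086, 0.0988]
ft_force: [-0.1, 0.0, -2.6]
clk 28.7833 tcp [ 0.5182 -0.2086  0.0988] F [-0.1484  0.0123 -2.5936] M [-0.0071 -0.0561 -0.0426] gap 0.018664852122710664
shift mm [  1.6451 -13.8539  48.794 ] turn [0.0354 0.0122 0.0456]
```

View pics/a6.png

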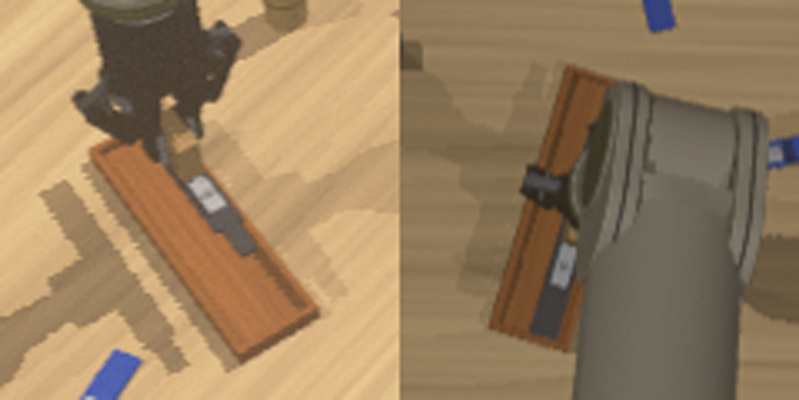

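```bash
f='tool_pos|ft_force'
python3 -m jog '[[[0.5,-5,0],[0,0,0]],[[1.6,-11,3],[0,0,0]],[[1.6,-13.9,10],[0,0,0]],[[1.6,-13.9,20],[0,0,0]],[[1.6,-13.9,30],[0,0,0]],[[1.6,-13.9,40],[0,0,0]],[[1.6,-13.9,48],[0,0,0]],[[1.6,-13.9,48],[0,0,0]],[[1.6,-13.9,48],[0,0,0]]]'|egrep $f
python3 go.py .531 -.214 .02 -106.2
python3 - <<'E'
from plant import eyes
import cv2,numpy as np
d=eyes.get_image("scene");np.savez("pics/scene7.npz",**d)
im=d["image"][:,:,::-1][200:310,190:300]
cv2.imwrite("pics/a7.png",cv2.resize(im,None,fx=5.4,fy=5.4,interpolation=cv2.INTER_CUBIC))
E
```

```text
tool_pos: [0.5306, -0.2143, 0.0505]
ft_force: [0.8, -0.3, -2.5]
clk 29.6333 tcp [ 0.5306 -0.2143  0.0505] F [ 0.8264 -0.2827 -2.5016] M [-0.0158 -0.0236  0.0377] gap 0.018295103112606126
shift mm [-0.3958 -0.3455 30.4704] turn [0.0682 0.0085 0.0094]
```

View pics/a7.png

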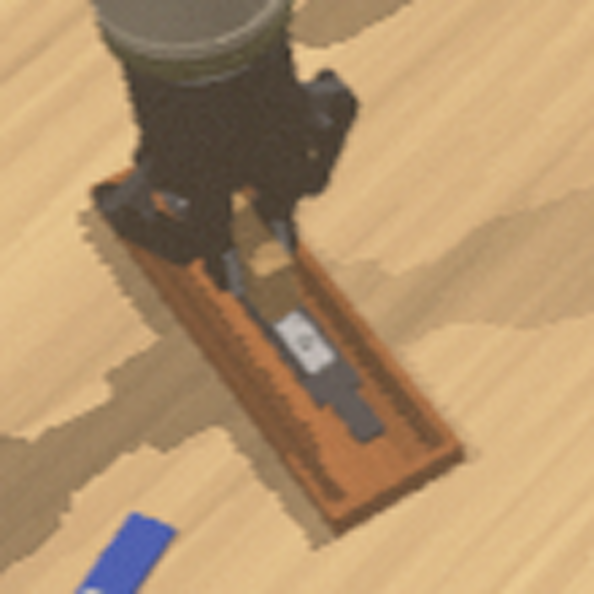

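The file sits over the tray and is level, with its nose at crop (370,435). Lowering until I feel the floor.

```bash
f='tool_pos|ft_force'
python3 -m jog '[[[0,0,5],[0,0,0]],[[0,0,12],[0,0,0]],[[0,0,19],[0,0,0]],[[0,0,25],[0,0,0]],[[0,0,28],[0,0,0]],[[0,0,28],[0,0,0]],[[0,0,28],[0,0,0]]]'|egrep $f
python3 -m jog '[[[0,0,1],[0,0,0]],[[0,0,1.5],[0,0,0]],[[0,0,1.5],[0,0,0]]]'|egrep $f
python3 -m jog '[[[0,0,0.5],[0,0,0]],[[0,0,1],[0,0,0]],[[0,0,1],[0,0,0]]]'|egrep $f
```

```text
tool_pos: [0.5309, -0.2144, 0.0229]
ft_force: [-0.3, 0.7, -3.3]
tool_pos: [0.5311, -0.2146, 0.0218]
ft_force: [-0.5, -0.3, -2.1]
tool_pos: [0.531, -0.2145, 0.0206]
ft_force: [0.4, 0.2, -2.3]
```

```bash
f='tool_pos|ft_force'
python3 -m jog '[[[0,0,0.5],[0,0,0]],[[0,0,0.5],[0,0,0]]]'|egrep $f
python3 -m jog '[[[0,0,0.5],[0,0,0]],[[0,0,0.5],[0,0,0]]]'|egrep $f
python3 -m jog '[[[0,0,0.5],[0,0,0]],[[0,0,0.5],[0,0,0]]]'|egrep $f;python3 go.py .531 -.214 .02 -106.2
```

```text
tool_pos: [0.531, -0.2145, 0.0201]
ft_force: [-0.1, 0.8, -2.0]
tool_pos: [0.5311, -0.2145, 0.0197]
ft_force: [-0.7, -0.5, -2.0]
tool_pos: [0.5311, -0.2145, 0.0197]
ft_force: [-3.5, 0.7, 4.5]
clk 31.2667 tcp [ 0.5311 -0.2145  0.0197] F [-3.5379  0.7423  4.4881] M [ 0.1678  0.5604 -0.0157] gap 0.018287036392421938
shift mm [-0.4769  0.2623 -0.3102] turn [-0.0143 -0.0134  0.0039]
```

```bash
f='tool_pos|ft_force|gap'
python3 -m jog '[[[0,0,-0.3],[0,0,0]],[[0,0,-0.3],[0,0,0]],[[0,0,-0.3],[0,0,0]]]' 255 20|egrep $f
python3 -m jog '[[[0,0,0],[0,0,0]],[[0,0,0],[0,0,0]],[[0,0,0],[0,0,0]],[[0,0,0],[0,0,0]],[[0,0,0],[0,0,0]],[[0,0,0],[0,0,0]]]' 105 20|egrep $f
python3 -m jog '[[[0,0,-5],[0,0,0]],[[0,0,-15],[0,0,0]],[[0,0,-30],[0,0,0]],[[0,0,-50],[0,0,0]],[[0,0,-80],[0,0,0]],[[0,0,-110],[0,0,0]],[[0,0,-140],[0,0,0]],[[0,0,-170],[0,0,0]],[[0,0,-190],[0,0,0]],[[0,0,-200],[0,0,0]],[[0,0,-200],[0,0,0]]]'|egrep $f
python3 - <<'E'
from plant import eyes
import cv2,numpy as np
d=eyes.get_image("scene");np.savez("pics/scene8.npz",**d)
cv2.imwrite("pics/scene8.png",d["image"][:,:,::-1])
im=d["image"][:,:,::-1][200:310,190:300]
cv2.imwrite("pics/a8.png",cv2.resize(im,None,fx=5.4,fy=5.4,interpolation=cv2.INTER_CUBIC))
E
```

```text
tool_pos: [0.5311, -0.2145, 0.0197]
ft_force: [-2.1, 0.4, 3.2]
finger_gap: 0.0185
tool_pos: [0.531, -0.2145, 0.0194]
ft_force: [-0.4, 0.5, -0.1]
finger_gap: 0.0503
tool_pos: [0.5321, -0.2148, 0.2225]
ft_force: [0.2, 0.2, -0.2]
finger_gap: 0.0504
```

View pics/a8.png

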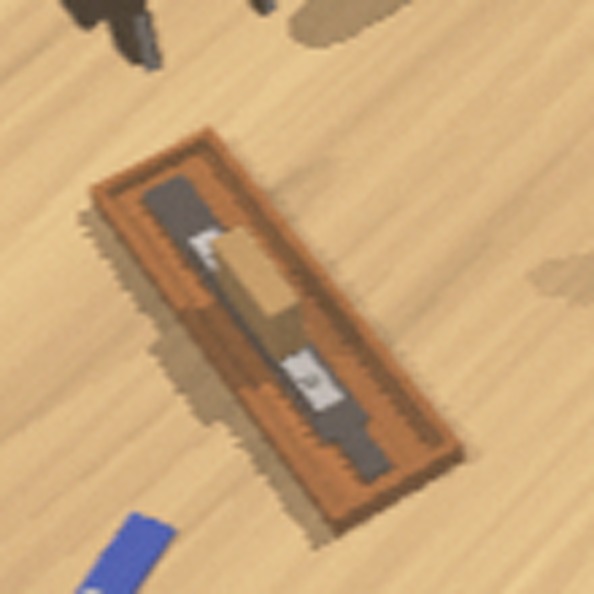

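View pics/scene8.png

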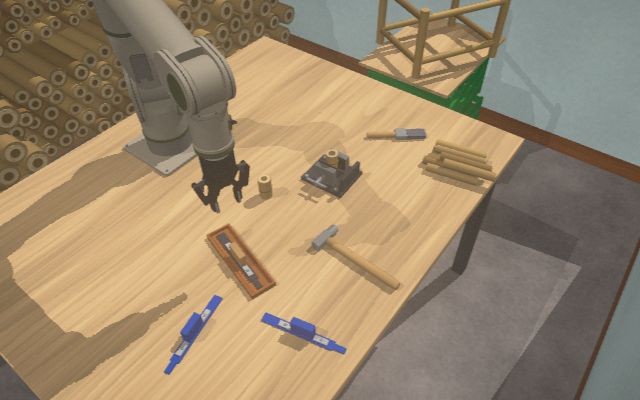

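```bash
python3 - <<'E'
from fit import *
S=load("scene8"); g=lambda p:cp(p,5.4,(190,200))
obs=[(S,g((212,247)),[-.03,-.01,h]),(S,g((247,227)),[-.03,.01,h]),(S,g((301,296)),[.03,.01,h]),(S,g((268,315)),[.03,-.01,h]),(S,g((376,474)),[.11,0,.004]),(S,g((163,188)),[-.11,0,.004])]
print("file",fit([.531,-.214,-.28,.006],obs))
tr=[(S,g(p),[sx*.125,sy*.036,.014]) for sx,sy,p in [(1,1,(466,450)),(1,-1,(335,527)),(-1,-1,(93,188)),(-1,1,(210,127))]]
print("tray",fit([.531,-.214,-.28,0],tr))
E
```

```text
file (array([ 0.5326, -0.2165, -0.2932]), np.float64(0.7213526607143604))
tray (array([ 0.5324, -0.2131, -0.2895]), np.float64(0.3280499443702973))
```

The file lies flat and is centred within ~3 mm. Nothing else has moved: offcut (265,186), mallet (325,237), brush (395,133) and the blue look-alikes are as before. Handing in.

```bash
python3 -c "
from plant import robot,sensors
print(robot.close_job()); print(sensors.observe()['clock'])"
```

```text
the job is handed in; nothing more can be done
None
the job is handed in; nothing more can be done
```

I gave the leg three full nose-first strokes with the file held by its wooden grip, then laid it back flat in its tray and handed in at about 33 s. The hand-in gave no verdict.

- **Strokes:** I felt the leg top at about 0.100 m, against 0.099 m from the images. Each stroke ran from about 70 mm ahead of the file's origin to about 75 mm behind it. The file was lifted at least 20 mm clear on every return.
- **Pressure:** Single readings were 7.5–12 N with about ±1.5 N of noise, averaging 9–10 N. The second stroke was light at its very start (6 N, about 8.7 N by the 60 mm mark), so I added the third. The third read about 7 N at the press-down and about 8.5 N by 5 mm into its travel.
- **Last checks:** The file lies flat, about 3 mm from the tray's middle and within 0.3° of its direction, judged from one camera view good to about 2 mm. The gripper was open and clear, and the other things look unmoved in the last picture.

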